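# Load a specimen carrier under a sprung dust flap

### The arm

A 6-joint arm with a two-finger parallel gripper is mounted at the origin on the work surface. World frame = base frame: x ahead of the robot, y to its left, z up, the work surface at z = 0. Lengths are in m, angles in rad, forces in N, time in s.
With the tool pointing down it reaches from about 0.35 to 0.975 m from the base axis. Payload 4.9 kg.
Tool frame: the origin (TCP) lies at the very end of the fingers, on their centre line; the grasp point (between the pads) lies 19 mm behind it (pinch_z is the distance from the TCP to the grasp point, in m); z points along the fingers, y is the line along which they close (so a half turn about z gives the same grasp; the last joint's range is limited). The gripper opens to 85 mm and grips with 20 to 120 N. Pads are 22 mm wide; open, the fingers measure 114 mm over their backs; the gripper's body (76 mm by 85 mm) begins 54 mm behind the grasp point. The pads swing forward as they close: fully open they stand 13 mm farther back than shut.
Start: joints at [0.983, 0.053, 1.613, -0, 1.476, -0.119], TCP at [0.282, 0.558, 0.231] pointing down, gripper open.
Joint ranges: [-3.01, 3.01], [-1.01, 2.22], [0.06, 2.58], [-1.02, 4.17], [0.09, 2.62], [-3.14, 3.14]. Speed limits (rad/s): [2.57, 2.57, 3.14, 3.14, 3.14, 3.14].

### API

Orientations are given as a unit quaternion [w, x, y, z].
In Python, from plant import * gives the robot as it stands. The module is installed in compiled form; this text tells all that it offers.
- The arm moves only by the tool play_rows, never from a script. Its arguments are lists of equal length, an entry for each row: "linear": the shift along the world's x, y, z in m, a list of three; "turn": the turn about the world's z in degrees. A call has 1 to 8 rows; each row shifts and turns the commanded pose from where the row before left it; what a row does not reach is not made up. A row lasts 1/8 s, in which the tool goes at most 62.5 mm and 10.7 degrees, less where a joint would pass 70% of its speed; a pose out of reach is approached as far as the arm can. A call is refused whole if a number of a shift passes 0.0625 or a number of a turn 10.7, either way. A call with a gripper value outside its range is refused whole. "hand" is the finger opening in m, from 0 to 0.0854, set as the call begins (left out, the last holds). The fingers move at their own pace and stop on an object; the grip force is fixed at half the most. Time passes only in rows, so rows that do not move let the fingers close. It gives the time, the measured TCP pose, the force, the opening and the grip force at its end, in the units of the state.
- state(): the state, without advancing time (a new reading comes with each control period).
- grab_frame(name): name is "scene" or "top" or "wrist"; returns the picture (400x640x3 uint8, red, green, blue); there is no depth.
- camera_info(name): a dict with "camera_matrix" (3x3 intrinsics, pixels), "distortion" ([k1, k2, p1, p2, k3] as OpenCV has them; the pictures are not rectified), "origin" and "attitude" of the camera in the world; the wrist camera has in their place "mount" (4x4, takes a point from camera to tool coordinates, whose origin is the TCP and whose axes are the flange's). Camera axes: x right, y down, z forward; pixel columns grow to the right and rows downward; lengths in m; the calibration is good to about 2 mm. A picture is of the moment at which its call begins: read the wrist's pose just before it. camera_info takes no time and is no camera call.
- job_done(): hands the job in; it is judged then, once.
Trained networks look in the newest picture that a camera, given by its name, has taken for a name from the list of things; names that differ only in an ending like _2 or _b are one class to them, and where a whole thing is asked for, a point or a joint stands for the part that bears it (a point fixed in the world has none). Each returns a list of dicts, best first, with "p" (0 to 1); they miss things now and then, are a little off and sometimes report something else, mostly with a low value. They report only what shows in the picture. A call takes as long as a camera call. They do not tell look-alikes from the thing itself.
- trace(camera, thing): "region" (400x640 bool, what is visible of it) and "location" ([column, row] in pixels, amid what is visible of it).
The state is a dict: "time": time; "joint_pos": joint angles; "joint_vel": joint speeds; "joint_efforts": joint torques, N m; "tool_pos": TCP position; "tool_rot": TCP orientation; "contact_force": force on the tool from outside, world axes, zero at the start; "ft_torque": the same for the moment, N m; "gripper_width": opening from 0.0 (shut) to 1.0 (fully open); "grasp_force": force on a finger pad.
Only numpy, scipy, OpenCV 4.12 (cv2) and the standard library are available. Lean on these libraries where they do the work, as an engineer would, in place of code of your own. Each camera call takes 0.05 s, during which the arm holds its last target. There are 200 camera calls.

### The job

Load the polished specimen into the white dust chamber: with one fingertip press the yellow paddle down and keep it down so that the blue flap stays up, and meanwhile, with the other fingertip, push the carrier by its red tab along its lane under the open flap until its nose is home against the stop inside. The flap must not touch the carrier or specimen, and the carrier is only pushed, never pinched or lifted. Then take the hand away so that the flap springs shut, leaving everything else where it stands.

Things in the scene. Friction and masses are not known exactly. Their poses are not given: they have to be found in the camera images.
- station: Fixed loading station: grey base plate 8 mm thick with a white dust chamber. Origin on the table under the flap's hinge line, on the lane's centre line; x along the lane into the chamber, y to the left, z up. Plate: x -142 to +84, y -89 to +126 mm. Chamber: x -6 to +76, y -28 to +28 mm, top at z = 81 mm, clear roof. Hinge line: along y at x = 0, z = 72 mm, ending at y = 40 mm.
- rocker (a joint): Angle (rad) of the sprung rocker that bears flap and paddle: 0 = flap shut (hanging upright), hard stop at 0.85. The flap swings up and inwards as the paddle goes down; above 0.65 the specimen passes freely under it. The spring shuts it: torque about 0.10 N m shut, 0.25 N m open, so about 2.5 N far out on the paddle or 6 N close to the hinge holds it open.
- carrier: Loose aluminium carrier in the lane, 84 x 40 mm, base 6 mm thick, about 0.35 kg; origin at the centre of its underside, x towards its nose. Red upright tab 6 mm thick, 36 wide, 36 tall at the rear (x -42 to -36 mm). Resin specimen 25 mm across fixed at x = +26.5 mm, polished top 19 mm up. Nose lip at x = +42 mm, 16 mm tall. At the start the nose is 6 to 22 mm before the flap.
- tab (a point): Push point: centre line of the red tab's rear face, 26 mm above the carrier's underside.
- mount_a: Bystander: spare black resin mount, 25 mm across, 19 mm tall, standing on the station's base plate on the other side of the lane from the paddle; origin at its underside. Leave alone.
- mount_b: Bystander: spare dark green resin mount, same size, beside the first. Leave alone.
- block: Bystander: round steel hardness reference block, 60 mm across, 15 mm tall.
- jar: Bystander: amber jar, 56 mm across, 75 mm tall.
- driver: Bystander: screwdriver lying on the table.
- mouse: Bystander: black computer mouse, 100 x 60 x 24 mm.
- bin: Bystander: open blue bin, 130 x 100 x 45 mm.
- mouth (a point): Point on the lane floor (8 mm above the table) under the shut flap. The lane runs up to it along the station's x from x = -133 mm, between two aluminium rails 6 mm tall and 43 mm apart.
- stop (a point): Point on the lane floor at the foot of the stop inside the chamber, 66 mm beyond the mouth. With the nose against it the carrier's origin is at x = +24 mm of the station and the red tab's rear face at x = -18 mm, still outside the flap, which shuts over the carrier's low middle part without touching it.
- paddle_end (a point): Point on the top of the yellow flat paddle (3 mm thick, left of the lane, station y 36 to 118 mm), 10 mm from its free end, mid-width. Shut, the paddle slopes up towards the robot at 46 degrees, from x = -43, z = 50 to x = -120, z = 130 mm (station axes). Pressed level (0.80 rad) it spans x -125 to -14, top at z = 26 mm: a pressing fingertip can slide along it towards the hinge while it stays down.
- flap_edge (a point): Middle of the lower edge of the blue flap, which is 38 mm wide, 53 mm long, 3 mm thick and hangs from the hinge line across the mouth. Shut, this point is 19 mm above the table.
There are look-alikes about, which are no part of the job. Of the things shaped like the carrier, the aluminium one is meant.

How it is judged:
By the outcome, as a careful person would: the job done as asked, in the order asked, and still so for the second after the job is handed in, with the robot touching nothing.
It also fails if it takes over 48 s, if anything falls off the work surface, if the arm or the gripper's body presses on something with over 40 N, if the wrist force passes 120 N, or if a joint passes its speed limit or range.

## Working session

There is one attempt and no reset: what is moved stays moved. The work goes in short steps, Python scripts to look and compute and a tool call to move; the robot and the scene stay as the last step left them, time stands still between calls to the robot, and variables do not carry over. Pictures are saved under pics/ and viewed, at most 10 in all, crops included, and the job is handed in when it is done.

Besides the shell and the picture viewer there is one more tool, called after "Emit:" by a JSON object that holds its "name" and its "arguments", one argument or row to a line. play_rows: Moves the arm, as the interface text tells. Its arguments: {"type":"object","properties":{"linear":{"type":"array","items":{"type":"array","items":{"type":"number"}}},"turn":{"type":"array","items":{"type":"number"}},"hand":{"type":"number"}},"required":["linear","turn"]}

```bash
mkdir -p pics
python3 - <<'E'
from plant import *
import cv2,numpy as np
for n in("scene","top"):
    f=grab_frame(n);cv2.imwrite(f"pics/{n}0.png",f[:,:,::-1])
    c=camera_info(n);print(n,c)
    for t in("station","carrier","tab","paddle_end","flap_edge","mount_a"):
        print(t,[(round(r["p"],2),np.round(r["location"]),int(r["region"].sum())) for r in trace(n,t)])
print(camera_info("wrist"));print(state())
E
```

```text
scene {'camera_matrix': array([[385.74779974,   0.        , 316.40802824],
       [  0.        , 385.74779974, 193.29558813],
       [  0.        ,   0.        ,   1.        ]]), 'distortion': array([-0.05827601,  0.        ,  0.        ,  0.        ,  0.        ]), 'origin': array([ 1.3279882 , -0.38876949,  1.14490257]), 'attitude': array([-0.27605479,  0.77183018,  0.53834688, -0.19558777])}
station [(0.6, array([324., 228.]), 3145)]
carrier [(0.76, array([308., 215.]), 161), (0.75, array([300., 186.]), 230), (0.61, array([264., 236.]), 225), (0.52, array([371., 218.]), 234)]
tab [(0.74, array([306., 211.]), 160), (0.56, array([258., 233.]), 249), (0.52, array([298., 184.]), 209), (0.48, array([374., 218.]), 194)]
paddle_end [(0.55, array([326., 197.]), 706)]
flap_edge [(0.83, array([326., 192.]), 704)]
mount_a [(0.62, array([293., 218.]), 34), (0.54, array([301., 238.]), 32)]
top {'camera_matrix': array([[402.70725003,   0.        , 318.63587163],
       [  0.        , 402.70725003, 198.60742711],
       [  0.        ,   0.        ,   1.        ]]), 'distortion': array([-0.001957
[... 1330 characters left out ...]
([ 9.82993535e-01,  5.26543781e-02,  1.61290403e+00,  1.98749269e-05,
        1.47598059e+00, -1.19007794e-01]), 'joint_vel': array([ 1.34822626e-03, -3.80658112e-05,  1.54252509e-03, -2.78663919e-04,
       -1.23189318e-03, -4.94948138e-04]), 'joint_efforts': array([ 7.66869271e-04, -3.93566608e+01, -3.70358133e+01, -5.85677094e-05,
        4.92979179e-04,  2.25375277e-05]), 'tool_pos': array([0.28237335, 0.55755949, 0.23132947]), 'tool_rot': array([3.07434933e-09, 2.32257917e-01, 9.72654234e-01, 2.85925755e-05]), 'contact_force': array([0.91333076, 0.13970198, 0.02080763]), 'ft_torque': array([ 0.02237074, -0.01516046,  0.0117106 ]), 'grasp_force': 0.0, 'gripper_width': 0.9981574916957361}
```

Run:
```python
import cv2
a=cv2.imread("pics/top0.png")[110:310,210:450];cv2.imwrite("pics/topc.png",cv2.resize(a,(720,600),interpolation=cv2.INTER_CUBIC))
a=cv2.imread("pics/scene0.png")[130:290,210:420];cv2.imwrite("pics/scenec.png",cv2.resize(a,(787,600),interpolation=cv2.INTER_CUBIC))
```

```text
(no output)
```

View pics/topc.png

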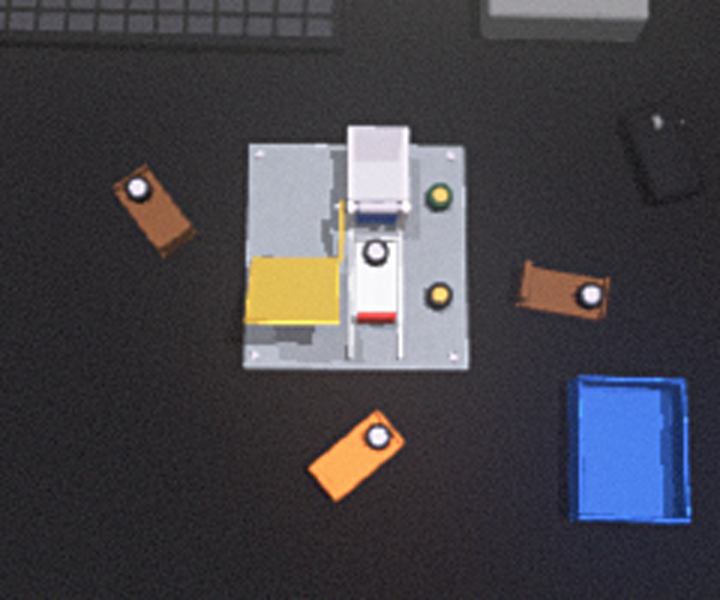

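View pics/scenec.png

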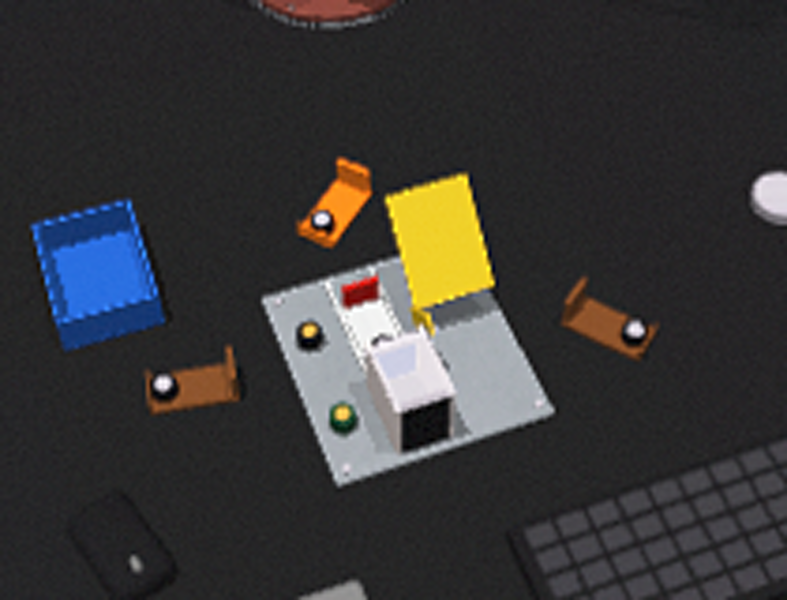

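```bash
cat > h.py <<'E'
from plant import *
import cv2,numpy as np
from scipy.spatial.transform import Rotation as R
from scipy.optimize import least_squares
def cam(n):
    c=camera_info(n);K,d=c["camera_matrix"],c["distortion"]
    if n=="wrist":
        s=state();q=s["tool_rot"];T=np.eye(4);T[:3,:3]=R.from_quat(np.roll(q,-1)).as_matrix();T[:3,3]=s["tool_pos"];T=T@c["mount"]
        return K,d,T[:3,:3],T[:3,3]
    return K,d,R.from_quat(np.roll(c["attitude"],-1)).as_matrix(),c["origin"]
def proj(C,P):
    K,d,Rm,o=C
    return cv2.projectPoints(np.asarray(P,float).reshape(-1,3),cv2.Rodrigues(Rm.T)[0],-Rm.T@o,K,d)[0][:,0]
def st(p,P):  # station -> world, p=(x,y,yaw)
    P=np.asarray(P,float).reshape(-1,3);c,s=np.cos(p[2]),np.sin(p[2])
    return np.c_[p[0]+c*P[:,0]-s*P[:,1],p[1]+s*P[:,0]+c*P[:,1],P[:,2]]
def fit(obs,p0):
    f=lambda p:np.concatenate([(proj(C,st(p,P))-uv).ravel() for C,P,uv in obs])
    r=least_squares(f,p0,loss="soft_l1");return r.x,f(r.x).reshape(-1,2)
E
python3 - <<'E'
from h import *
t=cam("top");s=cam("scene")
print(t[2].round(2))
P=np.array([[84,126,8],[84,-89,8],[-142,-89,8],[-142,126,8]])/1e3
ut=np.array([[249,144],[465,147],[468,369],[243,369]])/3+[210,110]-.33
us=np.array([[553,411],[338,486],[263,298]])/3.75+[210,130]-.37
for o in([(t,P,ut)],[(s,P[:3],us)],[(t,P,ut),(s,P[:3],us)]):
    for y in(0,1.57,3.14,-1.57):
        p,r=fit(o,[.3,-.1,y])
        if abs(r).mean()<3: print(p.round(4),r.round(1).tolist())
E
```

```text
[[ 0.02 -0.97  0.23]
 [-1.   -0.02  0.  ]
 [ 0.   -0.23 -0.97]]
[ 0.6077 -0.134   0.0147] [[-0.0, -0.1], [-0.2, -0.4], [0.2, 0.6], [0.0, -0.1]]
[ 0.6077 -0.134   0.0147] [[-0.0, -0.1], [-0.2, -0.4], [0.2, 0.6], [0.0, -0.1]]
[ 0.6077 -0.134   0.0147] [[-0.0, -0.1], [-0.2, -0.4], [0.2, 0.6], [0.0, -0.1]]
[ 0.6077 -0.134   0.0147] [[-0.0, -0.1], [-0.2, -0.4], [0.2, 0.6], [0.0, -0.1]]
[ 0.6083 -0.1346  0.0158] [[0.7, 0.2], [-0.2, -0.2], [-0.5, -0.1]]
[ 0.6083 -0.1346  0.0158] [[0.7, 0.2], [-0.2, -0.2], [-0.5, -0.1]]
[ 0.6083 -0.1346  0.0158] [[0.7, 0.2], [-0.2, -0.2], [-0.5, -0.1]]
[ 0.6083 -0.1346  0.0158] [[0.7, 0.2], [-0.2, -0.2], [-0.5, -0.1]]
[ 0.6079 -0.1342  0.015 ] [[0.0, -0.1], [-0.1, -0.4], [0.2, 0.5], [0.1, -0.2], [0.8, 0.1], [-0.1, -0.3], [-0.4, -0.2]]
[ 0.6079 -0.1342  0.015 ] [[0.0, -0.1], [-0.1, -0.4], [0.2, 0.5], [0.1, -0.2], [0.8, 0.1], [-0.1, -0.3], [-0.4, -0.2]]
[ 0.6079 -0.1342  0.015 ] [[0.0, -0.1], [-0.1, -0.4], [0.2, 0.5], [0.1, -0.2], [0.8, 0.1], [-0.1, -0.3], [-0.4, -0.2]]
[ 0.6079 -0.1342  0.015 ] [[0.0, -0.1], [-0.1, -0.4], [0.2, 0.5], [0.1, -0.2], [0.8, 0.1], [-0.1, -0.3], [-0.4, -0.2]]
```

Emit:
{"name": "play_rows", "arguments": {
  "linear": [
    [0.02,-0.06,0],
    [0.02,-0.06,0],
    [0.02,-0.06,0],
    [0.02,-0.06,0],
    [0.02,-0.06,0],
    [0.02,-0.06,0],
    [0.02,-0.06,0],
    [0.02,-0.06,0]
  ],
  "turn": [3.5,3.5,3.5,3.5,3.5,3.5,3.5,3.2],
  "hand": 0.06
}}

```text
time: 1.7
tool_pos: [0.4408, 0.0813, 0.2318]
tool_rot: [0.001, -0.008, 1.0, 0.0]
contact_force: [0.8, 0.5, 0.5]
gripper_width: 0.699
grasp_force: 0.0
```

Emit:
{"name": "play_rows", "arguments": {
  "linear": [
    [0.01,-0.06,0],
    [0.01,-0.06,0],
    [0.01,-0.056,0],
    [0,0,0],
    [0,0,0]
  ],
  "turn": [0,0,0,0,0]
}}

```text
time: 2.33
tool_pos: [0.4703, -0.0926, 0.2312]
tool_rot: [-0.0, -0.007, 1.0, 0.0]
contact_force: [0.6, -0.1, 0.3]
gripper_width: 0.707
grasp_force: 0.0
```

Run:
```python
from h import *
C=cam("wrist");f=grab_frame("wrist");cv2.imwrite("pics/w1.png",f[:,:,::-1]);np.savez("w1.npz",R=C[2],o=C[3])
s=state();print(s["time"],s["tool_pos"],s["tool_rot"],s["gripper_width"],s["contact_force"])
p=[.6079,-.1342,.015]
print(proj(C,st(p,np.array([[-100,0,34],[-142,-89,8],[-142,126,8],[0,0,8],[-120,36,130],[-120,118,130]])/1e3)).round())
```

```text
2.375 [ 0.4703547  -0.09196895  0.23123759] [-5.16807827e-05 -7.77481825e-03  9.99969746e-01  2.37192544e-04] 0.6962101502282112 [ 0.04134517 -0.27422041  0.63455587]
[[277. 202.]
 [200. 160.]
 [389. 160.]
 [282. 270.]
 [307. 217.]
 [409. 217.]]
```

View pics/w1.png

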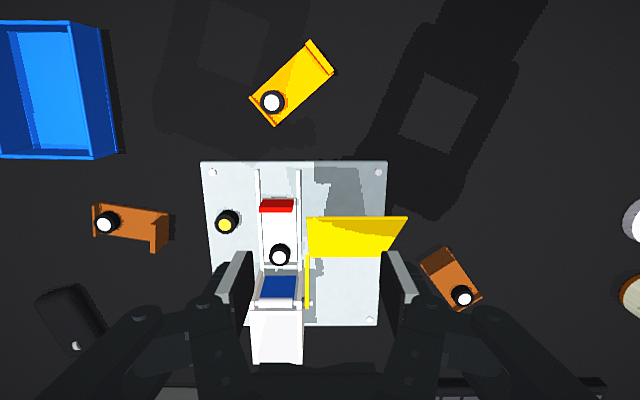

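Run:
```python
from h import *
p=[.6079,-.1342,.015]
z=np.load("w1.npz");w=cam("wrist");W=(w[0],w[1],z["R"],z["o"])
for n,C,fn,box in(("w",W,"pics/w1.png",(190,220,250,305)),("top",cam("top"),"pics/top0.png",(205,225,320,350)),("scene",cam("scene"),"pics/scene0.png",(195,220,295,315))):
    a=cv2.imread(fn).astype(int);r=(a[:,:,2]>90)&(a[:,:,1]<70)&(a[:,:,0]<80)
    m=np.zeros_like(r);m[box[0]:box[1],box[2]:box[3]]=r[box[0]:box[1],box[2]:box[3]]
    best=[]
    for x in np.arange(-112,-82,.5):
        for y in np.arange(-3,3.1,.5):
            P=[[X,Y,Z] for X in(x,x+6) for Y in(y-18,y+18) for Z in(14,44)]
            h=cv2.convexHull(proj(C,st(p,np.array(P)/1e3)).astype(np.float32))
            k=np.zeros((1600,2560),np.uint8);cv2.fillConvexPoly(k,np.round((h+.5)*4).astype(int),1)
            k=cv2.resize(k[:, :].astype(np.float32),(640,400),interpolation=cv2.INTER_AREA)
            best.append((np.abs(k-m).sum(),x,y))
    best.sort();print(n,m.sum(),best[:3])
```

```text
w 427 [(np.float32(46.1875), np.float64(-98.0), np.float64(-1.5)), (np.float32(49.0), np.float64(-98.0), np.float64(-2.0)), (np.float32(49.5625), np.float64(-98.0), np.float64(-1.0))]
top 23 [(np.float32(32.5625), np.float64(-98.5), np.float64(2.0)), (np.float32(32.625), np.float64(-101.0), np.float64(-1.5)), (np.float32(32.625), np.float64(-101.0), np.float64(0.5))]
scene 52 [(np.float32(15.6875), np.float64(-101.0), np.float64(-1.0)), (np.float32(16.3125), np.float64(-102.0), np.float64(-1.0)), (np.float32(16.3125), np.float64(-101.0), np.float64(-1.5))]
```

Emit:
{"name": "play_rows", "arguments": {
  "linear": [
    [0.01,-0.004,-0.02],
    [0.01,-0.004,-0.03],
    [0,0,-0.03],
    [0,0,0]
  ],
  "turn": [0,0,0,0]
}}

```text
time: 2.88
tool_pos: [0.4886, -0.0986, 0.1485]
tool_rot: [-0.003, -0.009, 1.0, 0.001]
contact_force: [-0.5, -0.3, 0.1]
gripper_width: 0.699
grasp_force: 0.0
```

Run:
```python
from h import *
C=cam("wrist");f=grab_frame("wrist");cv2.imwrite("pics/w2.png",f[:,:,::-1]);np.savez("w2.npz",R=C[2],o=C[3])
s=state();print(s["time"],s["tool_pos"],s["tool_rot"],s["contact_force"])
```

```text
2.925 [ 0.48986537 -0.09923572  0.15064825] [-9.84643113e-04 -8.44396560e-03  9.99963764e-01  4.46832270e-04] [ 0.58300122 -0.83968832  0.48875426]
```

View pics/w2.png

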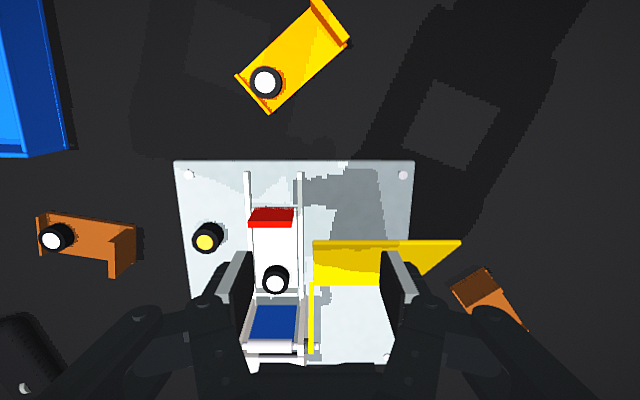

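Run:
```python
from h import *
p=[.6079,-.1342,.015]
z=np.load("w2.npz");w=cam("wrist");C=(w[0],w[1],z["R"],z["o"])
print(proj(C,st(p,np.array([[-142,-89,8],[-142,126,8],[-120,36,130],[-120,118,130]])/1e3)).round(1))
a=cv2.imread("pics/w2.png").astype(int);r=(a[:,:,2]>90)&(a[:,:,1]<70)&(a[:,:,0]<80)
m=np.zeros_like(r);m[195:240,240:305]=r[195:240,240:305]
best=[]
for x in np.arange(-108,-90,.5):
  for y in np.arange(-3,3.1,.5):
    P=[[X,Y,Z] for X in(x,x+6) for Y in(y-18,y+18) for Z in(14,44)]
    h=cv2.convexHull(proj(C,st(p,np.array(P)/1e3)).astype(np.float32))
    k=np.zeros((1600,2560),np.uint8);cv2.fillConvexPoly(k,np.round((h+.5)*4).astype(int),1)
    best.append((np.abs(cv2.resize(k.astype(np.float32),(640,400),interpolation=cv2.INTER_AREA)-m).sum(),x,y))
best.sort();print(best[:3])
M=camera_info("wrist")["mount"];I=np.linalg.inv(M);CC=(w[0],w[1],np.eye(3),np.zeros(3))
for r in(0,-6,-12):
  for y in(-.030,-.044,.030,.044):
    P=np.array([[x,y,r/1e3,1] for x in(.011,-.011)]);print(r,y,proj(CC,(P@I.T)[:,:3]).round().tolist())
a=cv2.imread("pics/w2.png")[230:330,220:420];cv2.imwrite("pics/w2c.png",cv2.resize(a,(800,400),interpolation=cv2.INTER_NEAREST))
```

```text
[[173.3 158.8]
 [416.9 159.4]
 [314.4 241.6]
 [463.9 241.8]]
[(np.float32(72.25), np.float64(-99.0), np.float64(-1.5)), (np.float32(74.0625), np.float64(-99.0), np.float64(-1.0)), (np.float32(82.0625), np.float64(-99.0), np.float64(-0.5))]Traceback (most recent call last):
  File "<stdin>", line 18, in <module>
  File "h.py", line 13, in proj
    return cv2.projectPoints(np.asarray(P,float).reshape(-1,3),cv2.Rodrigues(Rm.T)[0],-Rm.T@o,K,d)[0][:,0]
           ~~~~~~~~~~~~~~~~~^^^^^^^^^^^^^^^^^^^^^^^^^^^^^^^^^^^^^^^^^^^^^^^^^^^^^^^^^^^^^^^^^^^^^^
cv2.error: OpenCV(4.12.0) /io/opencv/modules/calib3d/src/calibration_base.cpp:1490: error: (-215:Assertion failed) npoints >= 0 && (depth == CV_32F || depth == CV_64F) in function 'projectPoints'
```

```bash
sed -i 's/np.asarray(P,float)/np.ascontiguousarray(P,float)/' h.py
python3 - <<'E'
from h import *
w=cam("wrist")
M=camera_info("wrist")["mount"];I=np.linalg.inv(M);CC=(w[0],w[1],np.eye(3),np.zeros(3))
for r in(0,-6,-12):
  for y in(-.030,-.044,.030,.044):
    P=np.array([[x,y,r/1e3,1] for x in(.011,-.011)]);print(r,y,((proj(CC,(P@I.T)[:,:3])-[220,230])*4).round().tolist())
a=cv2.imread("pics/w2.png")[230:330,220:420];cv2.imwrite("pics/w2c.png",cv2.resize(a,(800,400),interpolation=cv2.INTER_NEAREST))
E
```

```text
0 -0.03 [[140.0, 39.0], [150.0, 198.0]]
0 -0.044 [[24.0, 39.0], [39.0, 198.0]]
0 0.03 [[638.0, 40.0], [627.0, 199.0]]
0 0.044 [[753.0, 40.0], [738.0, 199.0]]
-6 -0.03 [[130.0, 61.0], [141.0, 225.0]]
-6 -0.044 [[10.0, 61.0], [27.0, 225.0]]
-6 0.03 [[647.0, 62.0], [635.0, 226.0]]
-6 0.044 [[767.0, 62.0], [750.0, 225.0]]
-12 -0.03 [[121.0, 85.0], [132.0, 254.0]]
-12 -0.044 [[-4.0, 85.0], [13.0, 253.0]]
-12 0.03 [[657.0, 86.0], [644.0, 255.0]]
-12 0.044 [[782.0, 86.0], [763.0, 254.0]]
```

View pics/w2c.png

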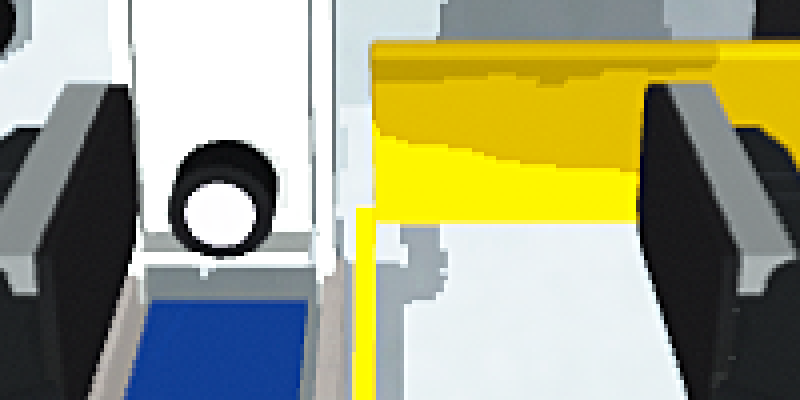

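Emit:
{"name": "play_rows", "arguments": {
  "linear": [
    [0,-0.003,-0.02],
    [0,0,-0.01],
    [0,0,-0.01],
    [0,0,-0.01],
    [0,0,0]
  ],
  "turn": [0,0,0,0,0]
}}

```text
time: 3.55
tool_pos: [0.4903, -0.1036, 0.1007]
tool_rot: [-0.0, -0.007, 1.0, 0.0]
contact_force: [0.4, 0.6, 0.8]
gripper_width: 0.705
grasp_force: 0.3
```

Emit:
{"name": "play_rows", "arguments": {
  "linear": [
    [0,0,-0.01],
    [0,0,-0.01],
    [0,0,-0.01],
    [0,0,0]
  ],
  "turn": [0,0,0,0]
}}

```text
time: 4.05
tool_pos: [0.4898, -0.1036, 0.0701]
tool_rot: [-0.001, -0.007, 1.0, 0.0]
contact_force: [-0.2, 0.7, 0.5]
gripper_width: 0.702
grasp_force: 0.4
```

Run:
```python
from h import *
f=grab_frame("wrist")[100:400,120:520];g=grab_frame("scene")[160:250,270:390]
cv2.imwrite("pics/w3.png",np.hstack([f,cv2.resize(g,(400,300),interpolation=cv2.INTER_CUBIC)])[:,:,::-1])
print(np.mean([state()["contact_force"] for _ in range(1)],0))
```

```text
[0.07881225 0.76834412 0.47344469]
```

View pics/w3.png

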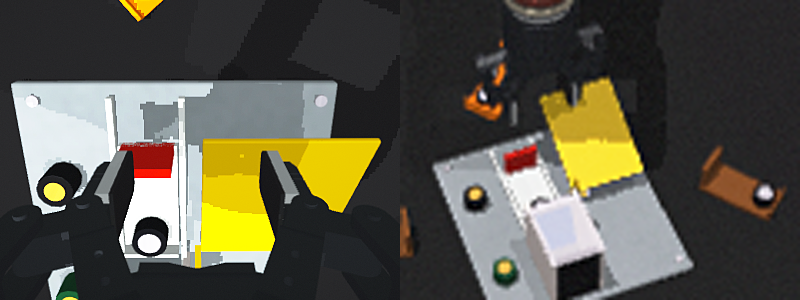

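Emit:
{"name": "play_rows", "arguments": {
  "linear": [
    [0,0,-0.01],
    [0,0,-0.01],
    [0,0,-0.01],
    [0,0,-0.01],
    [0,0,0]
  ],
  "turn": [0,0,0,0,0]
}}

```text
time: 4.78
tool_pos: [0.4895, -0.1035, 0.03]
tool_rot: [-0.001, -0.007, 1.0, 0.0]
contact_force: [-1.2, -0.3, 1.8]
gripper_width: 0.702
grasp_force: 0.7
```

Emit:
{"name": "play_rows", "arguments": {
  "linear": [
    [0,0,-0.008],
    [0,0,-0.006],
    [0,0,0],
    [0,0,0]
  ],
  "turn": [0,0,0,0]
}}

```text
time: 5.28
tool_pos: [0.4902, -0.1038, 0.0172]
tool_rot: [-0.0, -0.007, 1.0, 0.0]
contact_force: [0.7, -0.3, 2.1]
gripper_width: 0.7
grasp_force: 1.1
```

Run:
```python
from h import *
f=grab_frame("wrist")[100:400,120:520];g=grab_frame("scene")[160:250,270:390]
cv2.imwrite("pics/w4.png",np.hstack([f,cv2.resize(g,(400,300),interpolation=cv2.INTER_CUBIC)])[:,:,::-1])
s=state();print(s["contact_force"],s["ft_torque"],s["tool_pos"])
```

```text
[1.51964727 0.34365652 2.61387006] [ 0.09190676 -0.06762553 -0.04731244] [ 0.49023677 -0.10377567  0.01730067]
```

View pics/w4.png

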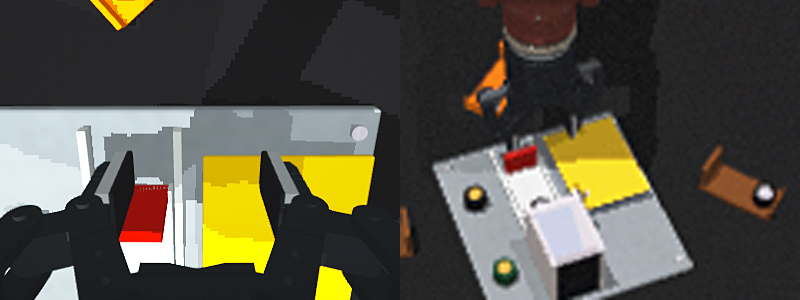

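Run:
```python
from h import *
p=[.6079,-.1342,.015];C=cam("wrist")
for a in(.6,.65,.7,.75,.8,.85):
    v=np.array([-125,26-72]);t=a-.8;c,s=np.cos(t),np.sin(t)
    x,z=c*v[0]-s*v[1],s*v[0]+c*v[1]+72
    print(a,round(x),round(z),(proj(C,st(p,np.array([[x,36,z],[x,118,z]])/1e3))-[120,100]).round(1).tolist())
z=None
```

```text
0.6 -132 52 [[207.4, 170.7], [421.5, 170.1]]
0.65 -130 45 [[206.9, 164.8], [410.3, 164.3]]
0.7 -129 39 [[206.4, 160.2], [400.2, 159.8]]
0.75 -127 32 [[205.9, 156.7], [390.9, 156.4]]
0.8 -125 26 [[205.5, 154.3], [382.5, 154.1]]
0.85 -123 20 [[205.1, 152.8], [374.7, 152.6]]
```

Emit:
{"name": "play_rows", "arguments": {
  "linear": [
    [0.006,0,0],
    [0.006,0,0],
    [0.006,0.0005,0],
    [0.006,0,0],
    [0.006,0,0],
    [0.006,0.0005,0],
    [0.004,0,0],
    [0,0,0]
  ],
  "turn": [0,0,0,0,0,0,0,0]
}}

```text
time: 6.38
tool_pos: [0.5312, -0.1028, 0.0176]
tool_rot: [0.001, -0.007, 1.0, -0.0]
contact_force: [-1.5, 0.2, 1.6]
gripper_width: 0.701
grasp_force: 1.0
```

Run:
```python
from h import *
f=grab_frame("wrist")[100:400,120:520];g=grab_frame("scene")[160:250,270:390]
cv2.imwrite("pics/w5.png",np.hstack([f,cv2.resize(g,(400,300),interpolation=cv2.INTER_CUBIC)])[:,:,::-1])
s=state();print(s["contact_force"],s["ft_torque"],s["tool_pos"])
p=[.6079,-.1342,.015];C=cam("wrist")
for a in(.65,.7,.75,.8,.85):
    v=np.array([-125,26-72]);t=a-.8;c,s=np.cos(t),np.sin(t)
    x,z=c*v[0]-s*v[1],s*v[0]+c*v[1]+72
    print(a,round(x),round(z),(proj(C,st(p,np.array([[x,36,z],[x,118,z]])/1e3))-[120,100]).round(1).tolist())
```

```text
[-1.72543796  1.18655233  1.41889452] [0.20061849 0.24851084 0.01204432] [ 0.53111749 -0.10281433  0.0177356 ]
0.65 -130 45 [[207.1, 63.8], [431.5, 64.5]]
0.7 -129 39 [[206.5, 64.1], [419.3, 64.7]]
0.75 -127 32 [[206.0, 65.2], [408.2, 65.7]]
0.8 -125 26 [[205.5, 67.0], [398.2, 67.4]]
0.85 -123 20 [[205.1, 69.3], [389.1, 69.7]]
```

View pics/w5.png

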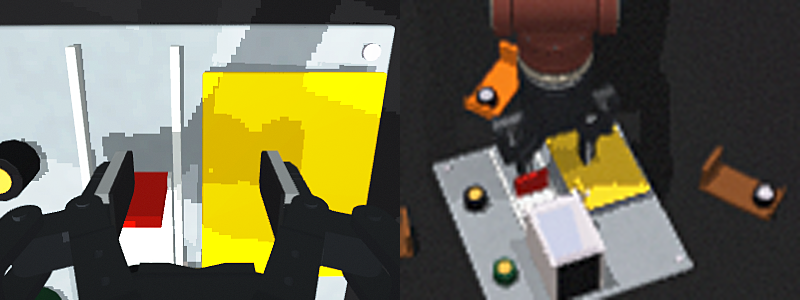

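Emit:
{"name": "play_rows", "arguments": {
  "linear": [
    [0.006,0,0.0005],
    [0.006,0,0],
    [0.006,0.0005,0.0005],
    [0.006,0,0],
    [0.006,0,0.0005],
    [0.004,0,0],
    [0,0,0]
  ],
  "turn": [0,0,0,0,0,0,0]
}}

```text
time: 7.35
tool_pos: [0.5653, -0.1024, 0.0191]
tool_rot: [0.001, -0.007, 1.0, -0.0]
contact_force: [-2.2, 0.1, 2.0]
gripper_width: 0.703
grasp_force: 1.5
```

Run:
```python
from h import *
f=grab_frame("wrist")[100:400,120:520];g=grab_frame("scene")[160:250,270:390]
cv2.imwrite("pics/w6.png",np.hstack([f,cv2.resize(g,(400,300),interpolation=cv2.INTER_CUBIC)])[:,:,::-1])
s=state();print(s["contact_force"],s["ft_torque"],s["tool_pos"])
p=[.6079,-.1342,.015];C=cam("wrist")
for a in(.65,.7,.75,.8,.85):
    v=np.array([-125,26-72]);t=a-.8;c,s=np.cos(t),np.sin(t)
    x,z=c*v[0]-s*v[1],s*v[0]+c*v[1]+72
    print(a,round(x),round(z),(proj(C,st(p,np.array([[x,36,z],[x,118,z]])/1e3))-[120,100]).round(1).tolist())
```

```text
[-1.77926736  0.08642725  2.99906615] [0.15951278 0.37974132 0.06255373] [ 0.56512862 -0.10236658  0.01919335]
0.65 -130 45 [[208.2, -37.1], [450.1, -34.9]]
0.7 -129 39 [[207.5, -31.1], [436.0, -29.2]]
0.75 -127 32 [[206.9, -24.7], [423.3, -23.1]]
0.8 -125 26 [[206.4, -18.2], [411.9, -16.8]]
0.85 -123 20 [[205.9, -11.6], [401.6, -10.4]]
```

View pics/w6.png

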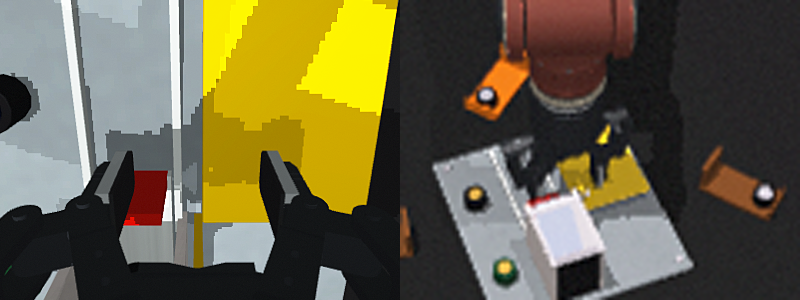

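```bash
cat > ang.py <<'E'
from h import *
p=[.6079,-.1342,.015];C=cam("wrist");f=grab_frame("wrist").astype(int);st8=state()
m=(f[:,:,0]>120)&(f[:,:,1]>90)&(f[:,:,2]<60);m[:, :310]=0
n,l,s,_=cv2.connectedComponentsWithStats(m.astype(np.uint8));i=1+np.argmax(s[1:,4]);m=l==i
rows=np.where(m.sum(1)>100)[0]
for r in rows[[0,2,4,8,20]]: c=np.where(m[r])[0];print(r,c.min(),c.max())
for a in(.6,.65,.7,.75,.8,.85):
    v=np.array([-125,-46]);t=a-.8;c,s=np.cos(t),np.sin(t)
    x,z=c*v[0]-s*v[1],s*v[0]+c*v[1]+72
    print(a,proj(C,st(p,np.array([[x,36,z],[x,118,z]])/1e3)).round(1).tolist())
print(st8["contact_force"],st8["tool_pos"],st8["time"])
# tab rows in the left finger gap
k=(f[:,:,0]>90)&(f[:,:,1]<70)&(f[:,:,2]<80);k[:150]=0;y,x=np.where(k);print("red",len(y),y.min() if len(y) else 0,y.max() if len(y) else 0,x.max() if len(y) else 0)
E
python3 ang.py
```

```text
92 324 516
94 323 518
96 323 518
100 323 517
112 323 516
0.6 [[328.9, 57.1], [585.8, 59.7]]
0.65 [[328.2, 62.9], [570.1, 65.1]]
0.7 [[327.5, 68.9], [556.0, 70.8]]
0.75 [[326.9, 75.3], [543.3, 76.9]]
0.8 [[326.4, 81.8], [531.9, 83.2]]
0.85 [[325.9, 88.4], [521.6, 89.6]]
[-2.06595496  0.09768072  3.83782327] [ 0.56507059 -0.10234321  0.01921887] 7.5
red 2139 265 399 639
```

Emit:
{"name": "play_rows", "arguments": {
  "linear": [
    [0.004,0,0.0003],
    [0.004,0,0],
    [0.002,0,0],
    [0,0,0]
  ],
  "turn": [0,0,0,0]
}}

```text
time: 8.0
tool_pos: [0.5737, -0.1023, 0.0192]
tool_rot: [-0.001, -0.007, 1.0, 0.0]
contact_force: [-5.8, -1.3, 5.5]
gripper_width: 0.7
grasp_force: 3.6
```

Emit:
{"name": "play_rows", "arguments": {
  "linear": [
    [0.001,0,0],
    [0.001,0,0],
    [0,0,0]
  ],
  "turn": [0,0,0]
}}

```text
time: 8.38
tool_pos: [0.5753, -0.1024, 0.0192]
tool_rot: [-0.002, -0.008, 1.0, 0.0]
contact_force: [-8.0, -0.9, 6.9]
gripper_width: 0.702
grasp_force: 4.4
```

```bash
python3 ang.py
```

```text
67 325 477
69 324 521
71 324 520
75 324 520
87 324 518
0.6 [[329.9, 21.2], [592.7, 24.6]]
0.65 [[329.1, 29.4], [576.2, 32.3]]
0.7 [[328.3, 37.6], [561.5, 40.1]]
0.75 [[327.7, 45.8], [548.3, 48.0]]
0.8 [[327.1, 54.1], [536.5, 55.9]]
0.85 [[326.6, 62.3], [525.8, 63.9]]
[-7.66264439  0.42257678  6.88852208] [ 0.5752678  -0.10232651  0.01921041] 8.425
red 2173 251 390 639
```

Emit:
{"name": "play_rows", "arguments": {
  "linear": [
    [0.001,0,0.0003],
    [0.001,0,0],
    [0,0,0],
    [0,0,0]
  ],
  "turn": [0,0,0,0]
}}

```text
time: 8.93
tool_pos: [0.5774, -0.1023, 0.0194]
tool_rot: [-0.001, -0.008, 1.0, 0.0]
contact_force: [-6.1, 0.0, 5.0]
gripper_width: 0.7
grasp_force: 4.0
```

```bash
python3 - <<'E'
from h import *
f=grab_frame("wrist")[160:360,200:400];g=grab_frame("scene")[170:230,290:350];h=grab_frame("top")[145:225,295:375]
cv2.imwrite("pics/w7.png",np.hstack([cv2.resize(i,(266,400) if 0 else (266,266),interpolation=cv2.INTER_CUBIC) for i in(f,g,h)])[:,:,::-1])
E
python3 ang.py|tail -2
```

```text
[-6.71570847 -0.75843354  6.31234493] [ 0.5773975  -0.10227488  0.01937057] 9.125
red 1939 213 388 639
```

View pics/w7.png

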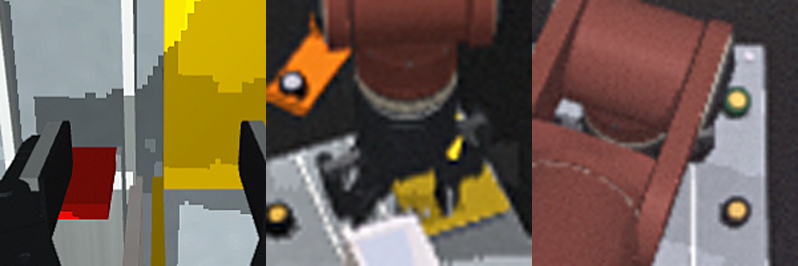

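Emit:
{"name": "play_rows", "arguments": {
  "linear": [
    [0.001,0,0.0002],
    [0.001,0,0],
    [0,0,0]
  ],
  "turn": [0,0,0]
}}

```text
time: 9.5
tool_pos: [0.5792, -0.1022, 0.0195]
tool_rot: [-0.002, -0.007, 1.0, 0.0]
contact_force: [-6.7, -0.3, 6.4]
gripper_width: 0.702
grasp_force: 4.3
```

Emit:
{"name": "play_rows", "arguments": {
  "linear": [
    [0.001,0,0],
    [0,0,0]
  ],
  "turn": [0,0]
}}

```text
time: 9.75
tool_pos: [0.5792, -0.1023, 0.0195]
tool_rot: [-0.003, -0.007, 1.0, 0.0]
contact_force: [-11.1, 0.3, 8.2]
gripper_width: 0.702
grasp_force: 6.4
```

Emit:
{"name": "play_rows", "arguments": {
  "linear": [
    [0.001,0,0],
    [0,0,0]
  ],
  "turn": [0,0]
}}

```text
time: 10.0
tool_pos: [0.5792, -0.1023, 0.0195]
tool_rot: [-0.004, -0.007, 1.0, 0.0]
contact_force: [-16.4, -1.0, 13.7]
gripper_width: 0.705
grasp_force: 8.3
```

Emit:
{"name": "play_rows", "arguments": {
  "linear": [
    [-0.006,0,0],
    [-0.008,0,0],
    [-0.008,0,0],
    [-0.006,0,0],
    [0,0,0]
  ],
  "turn": [0,0,0,0,0]
}}

```text
time: 10.62
tool_pos: [0.5674, -0.1029, 0.0293]
tool_rot: [0.015, -0.005, 1.0, -0.001]
contact_force: [16.2, 7.0, 16.3]
gripper_width: 0.705
grasp_force: 9.5
```

Emit:
{"name": "play_rows", "arguments": {
  "linear": [
    [0,0,0.008],
    [0,0,0.01],
    [0,0,0.01],
    [0,0,0.015],
    [0,0,0.02],
    [0,0,0.03],
    [0,0,0.04],
    [0,0,0.04]
  ],
  "turn": [0,0,0,0,0,0,0,0]
}}

```text
time: 11.62
tool_pos: [0.5529, -0.1021, 0.1931]
tool_rot: [-0.002, -0.007, 1.0, 0.0]
contact_force: [-0.1, -0.8, -0.4]
gripper_width: 0.703
grasp_force: 0.0
```

Emit:
{"name": "play_rows", "arguments": {
  "linear": [
    [-0.01,0.03,0.03],
    [-0.01,0.05,0],
    [-0.01,0.06,0],
    [0,0.06,0],
    [0,0.06,0],
    [0,0.06,0],
    [0,0.06,0],
    [0,0,0]
  ],
  "turn": [0,0,0,0,0,0,0,0]
}}

```text
time: 12.62
tool_pos: [0.5226, 0.2805, 0.2219]
tool_rot: [-0.002, -0.01, 1.0, -0.001]
contact_force: [0.0, -0.8, 0.5]
gripper_width: 0.702
grasp_force: 0.0
```

Run:
```python
from h import *
p=[.6079,-.1342,.015]
f=grab_frame("top");cv2.imwrite("pics/top9.png",f[:,:,::-1])
g=grab_frame("scene");cv2.imwrite("pics/scene9.png",g[:,:,::-1])
s=state();print(s["contact_force"],s["tool_pos"],s["time"])
for n,new in(("top",f),("scene",g)):
    a=cv2.imread(f"pics/{n}0.png")[:,:,::-1]
    C=cam(n);red=(new[:,:,0]>80)&(new[:,:,1]<70)&(new[:,:,2]<80)
    u=proj(C,st(p,np.array([[-15,0,44],[-18,0,34]])/1e3));print(n,u.round(1).tolist())
    c=u[0].round().astype(int);y,x=np.where(red[c[1]-12:c[1]+13,c[0]-12:c[0]+13]);print("red",len(y),x.mean()+c[0]-12 if len(y) else 0,y.mean()+c[1]-12 if len(y) else 0)
    def yel(i): 
        m=(i[:,:,0]>150)&(i[:,:,1]>120)&(i[:,:,2]<80);m[:150]=0;m[260:]=0;m[:,:270]=0;m[:,360:]=0;yy,xx=np.where(m);return len(yy),xx.min(),xx.max(),yy.min(),yy.max()
    print("yellow",yel(a),yel(new))
    d=np.abs(new.astype(int)-a).max(2)>60;d=cv2.morphologyEx(d.astype(np.uint8),cv2.MORPH_OPEN,np.ones((3,3)));_,_,q,_=cv2.connectedComponentsWithStats(d);print(q[1:].tolist())
```

```text
[-0.65718873 -0.51905999  0.28834088] [0.52348265 0.27755968 0.22191405] 12.725
top [[335.3, 186.8], [335.2, 188.7]]
red 30 334.4 188.46666666666667
yellow (33, np.int64(291), np.int64(343), np.int64(179), np.int64(259)) (36, np.int64(291), np.int64(343), np.int64(180), np.int64(259))
[[54, 118, 109, 282, 16841], [126, 135, 3, 3, 9], [140, 157, 5, 3, 15], [176, 175, 3, 3, 9], [329, 185, 13, 7, 72], [167, 197, 20, 19, 276], [329, 198, 13, 21, 256], [3, 302, 8, 8, 41], [0, 383, 11, 17, 116], [281, 398, 3, 2, 6], [298, 398, 3, 2, 6]]
scene [[313.9, 222.4], [313.6, 223.4]]
red 0 0 0
yellow (814, np.int64(291), np.int64(341), np.int64(173), np.int64(241)) (814, np.int64(291), np.int64(341), np.int64(173), np.int64(241))
[[294, 0, 26, 53, 754], [323, 1, 4, 3, 12], [333, 0, 136, 79, 2651], [397, 0, 32, 10, 176], [446, 0, 3, 2, 6], [451, 3, 3, 4, 12], [325, 4, 15, 33, 284], [426, 4, 30, 20, 186], [398, 11, 3, 3, 9], [407, 13, 6, 5, 24], [322, 17, 4, 6, 20], [461, 19, 19, 14, 158], [350, 20, 8, 8, 30], [361, 31, 6, 5, 23], [458, 42, 13, 8, 71], [324, 46, 14, 4, 48], [320, 57, 5, 6, 27], [330, 56, 8, 5, 31], [274, 67, 5, 4, 18], [419, 69, 3, 3, 9], [423, 69, 3, 3, 9], [291, 78, 3, 3, 9], [433, 80, 3, 3, 9], [412, 176, 14, 11, 111], [301, 204, 14, 17, 150]]
```

Emit:
{"name": "play_rows", "arguments": {
  "linear": [
    [-0.01,-0.06,0.02],
    [-0.01,-0.06,0.01],
    [-0.01,-0.06,0],
    [-0.01,-0.06,0],
    [-0.01,-0.06,0],
    [0,-0.06,0],
    [0,0,0],
    [0,0,0]
  ],
  "turn": [0,0,0,0,0,0,0,0]
}}

```text
time: 13.72
tool_pos: [0.4739, -0.0815, 0.2518]
tool_rot: [-0.0, -0.006, 1.0, 0.0]
contact_force: [-0.9, -0.4, 0.2]
gripper_width: 0.702
grasp_force: 0.0
```

Run:
```python
from h import *
p=[.6079,-.1342,.015];C=cam("wrist");f=grab_frame("wrist");cv2.imwrite("pics/w9.png",f[:,:,::-1]);a=f.astype(int)
print(C[3])
r=(a[:,:,0]>90)&(a[:,:,1]<70)&(a[:,:,2]<80)
c=proj(C,st(p,np.array([[-18,0,34]])/1e3))[0].round().astype(int);m=np.zeros_like(r);b=np.s_[c[1]-30:c[1]+30,c[0]-40:c[0]+40];m[b]=r[b]
best=[]
for x in np.arange(-34,-10,.5):
  for y in np.arange(-3,3.1,.5):
    P=[[X,Y,Z] for X in(x,x+6) for Y in(y-18,y+18) for Z in(14,44)]
    h=cv2.convexHull(proj(C,st(p,np.array(P)/1e3)).astype(np.float32))
    k=np.zeros((1600,2560),np.uint8);cv2.fillConvexPoly(k,np.round((h+.5)*4).astype(int),1)
    best.append((np.abs(cv2.resize(k.astype(np.float32),(640,400),interpolation=cv2.INTER_AREA)-m).sum(),x,y))
best.sort();print(c,m.sum(),best[:3]);y,x=np.where(m)
if len(y): print(cv2.minAreaRect(np.c_[x,y].astype(np.float32)))
# flap: blue pixels, and paddle rear edge against shut model
bl=(a[:,:,2]>90)&(a[:,:,0]<60)&(a[:,:,1]<90);bb=np.s_[c[1]-10:c[1]+70,c[0]-60:c[0]+60];print("blue",bl[bb].sum())
print(proj(C,st(p,np.array([[-120,36,130],[-120,118,130],[0,-19,19],[0,19,72]])/1e3)).round(1).tolist())
m2=(a[:,:,0]>120)&(a[:,:,1]>90)&(a[:,:,2]<60);n,l,s,_=cv2.connectedComponentsWithStats(m2.astype(np.uint8));print(s[1:][s[1:,4]>200])
g=grab_frame("top");o=cv2.imread("pics/top0.png")[:,:,::-1];d=np.abs(g.astype(int)-o).max(2)[190:220,160:195];print("block diff",(d>60).sum())
for q in("top",):
  for t in("mount_a","block"): print(t,[(round(v["p"],2),np.round(v["location"],1)) for v in trace(q,t)])
print(state()["time"])
```

```text
[ 0.39512435 -0.08296961  0.39546691]
[273 257] 442 [(np.float32(38.8125), np.float64(-17.0), np.float64(-1.5)), (np.float32(39.5625), np.float64(-16.0), np.float64(-1.5)), (np.float32(40.875), np.float64(-16.0), np.float64(-2.0))]
((271.5, 259.0), (14.0, 31.0), 90.0)
blue 507
[[295.1, 204.6], [390.5, 204.4], [260.0, 264.0], [285.6, 287.2]]
[[ 242   38   81   84 2521]
 [ 102  196   63   47 1172]
 [ 294  203   95   92 3685]
 [ 416  244   48   52  885]
 [ 626  284   14   28  236]]
block diff 0
mount_a [(0.61, array([354.8, 172.6])), (0.32, array([428.3, 160.3]))]
block [(0.67, array([175.8, 205.6]))]
13.925
```

```bash
python3 -c "
from plant import *
print(job_done())"
```

```text
the job is handed in; nothing more can be done
None
```

The job is handed in at about 14 s: the carrier is home against the stop (tab measured at x ≈ -17 mm, target -18), the flap is shut, the bystanders I checked had not moved, and the hand is clear; backing off, the tool briefly snagged on something I couldn't identify (about 24 N) and rose 10 mm before coming free.

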